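# Clamp the thinner tin in the bench tin holder

### The job

Free the holder's clamp knob and slide its jaw wide open, then take the yellow rectangular tin out of the crate and stand it upright on the holder's base, centred, with its two narrow end faces towards the jaws. Slide the jaw up until the tin is snug between both jaws and turn the knob tight again. Do not drop the tin and leave the other things where they are.

Things in the scene. Friction and masses are not known exactly. Their poses are not given: they have to be found in the camera images.
- holder: Tin holder fixed to the bench: dark steel base plate 180 (x) x 80 x 12 mm thick, origin at the centre of its underside. A fixed blue jaw (14 mm thick, 50 wide in y, top at z = 112 mm) stands at the +x end, inner face at x = +70 mm; a sliding jaw faces it from the -x side. The y sides between the jaws are open, for fingers.
- pocket (a point): Point on the top of the holder's base plate (holder x = +42, y = 0, z = 12 mm) where the centre of the tin's underside finally belongs; axes as the holder's.
- jaw (a joint): Slide of the jaw, m: gap between jaw faces = 40 mm + value, 0 to 0.032 (72 mm, end stop), growing to the holder's -x; 0.016 when closed on the tin. Starts at 0 to 0.010. Slides with about 2 N when the knob is loose (drag it by the knob); knob tight: locked (holds 30 N). Blue face plate 14 mm thick, top 112 mm above the bench; behind it a red carriage 64 mm long, 50 wide, top 95 mm above the bench.
- jaw_face (a point): Point on the inner face of the sliding jaw, at mid width, 62 mm above the bench; moves with the jaw.
- knob (a joint): Angle of the clamp knob on the red carriage, rad: 0 = loose (end stop), grows clockwise seen from above (tightens), at most 1.7. Jaw free below about 0.8; the thread bites from about 1.0; above 1.3 is tight. Stays where it is left. Starts at 1.4 to 1.5. Turns with 0.12 N m when loose, about 0.2 N m when tight.
- knob_grip (a point): On the knob's vertical axis at grip height (123 mm above the bench, 52 mm behind the sliding jaw's face); turns with the knob. The black grip bar is 40 mm long along this point's x, 14 mm thick along its y, its top 12 mm above this point, standing on a round foot 40 mm across whose top is 18 mm below this point. At joint value q the bar's yaw is the holder's yaw - q.
- crate: Fixed plywood crate 148 (x) x 165 (y) x 105 mm high, origin at the centre of its underside, walls 6 mm, floor 6 mm thick. Two dividers as high as the walls make three cells side by side in y, each 136 long in x and 47 mm wide in y, centred at y = -53, 0 and +53 mm.
- tin: Rectangular yellow thinner tin with a grey band, 56 (x) x 36 (y) x 95 mm high plus a white cap 20 mm across, 12 high on top; about 0.35 kg; origin at the centre of its underside. Upright in one cell of the crate, long side along it: there only its narrow ends (56 mm apart) leave room for fingers, in the holder only its broad faces (36 mm apart), so it must be set down and retaken between.
- jar: Bystander: small glass jar with red lid, 38 mm across, 85 mm high, in another cell; origin at the centre of its underside.
- spray: Bystander: small blue can, 37 mm across, 98 mm high, in the remaining cell; origin at the centre of its underside.
- can: Bystander: round paint can with an orange and white band, 87 mm across, 110 mm high, on the bench between crate and holder; origin at the centre of its underside.
- sander: Bystander: cork sanding block 85 x 55 x 32 mm high, on the bench between crate and holder; origin at the centre of its underside.
Not all that is in view belongs to the job. There is more than one size of the tin; the job needs the smaller. What is shaped like the holder but turquoise is not meant.

How it is judged:
On the way, in this order (a step that is already met when the one before it is completed fails the run):
1. the clamp knob is loosened (below 0.9 rad) (value of joint knob below 0.9 rad), for 0.1 s.
2. the jaw is slid open (gap over 62 mm) (value of joint jaw above 0.022 m), for 0.1 s.
3. the tin stands on the holder's base between the jaws (horizontal distance between tin and pocket below 0.025 m and z of tin in the frame of pocket below 0.005 m and angle between tin's own z axis and vertical below 0.1 rad), for 0.2 s.
At the end, for the whole second after the job is handed in: The tin stands at rest upright on the holder's base, within 5 mm of its place along the holder and 12 mm across, long side along the holder within 0.12 rad; the jaw is closed on it (value 0.013 to 0.0195, at most 3.5 mm play) and the knob is tight (over 1.25 rad) (x of tin in the frame of pocket between -0.005 and 0.004 m and y of tin in the frame of pocket between -0.012 and 0.012 m and z of tin in the frame of pocket between -0.004 and 0.004 m and angle between tin's own z axis and vertical below 0.08 rad and angle between the x axis of tin and the x axis of holder, either way round below 0.12 rad and value of joint jaw between 0.013 and 0.0195 m and value of joint knob above 1.25 rad and linear speed of tin below 0.02 m/s); the robot touches nothing.
It fails at once if the tin is dropped (moves faster than 0.45 m/s with no finger on it) (linear speed of tin above 0.45 m/s and contact force between the fingers and tin below 0.05 N).
It fails at once if the tin is tipped over (angle between tin's own z axis and vertical above 0.8 rad).
It fails at once if the jar or the small blue can is moved over 40 mm (distance of any of jar, spray from where it was at the start of the episode above 0.04 m).
It fails at once if the paint can or the sanding block is moved over 20 mm (distance of any of can, sander from where it was at the start of the episode above 0.02 m).
It also fails if it takes over 72 s, if anything falls off the work surface, if the arm or the gripper's body presses on something with over 40 N, if the wrist force passes 120 N, or if a joint passes its speed limit or range.

### The arm

A 6-joint arm with a two-finger parallel gripper is mounted at the origin on the work surface. World frame = base frame: x ahead of the robot, y to its left, z up, the work surface at z = 0. Lengths are in m, angles in rad, forces in N, time in s.
With the tool pointing down it reaches from about 0.3 to 0.875 m from the base axis. Payload 6.4 kg.
Tool frame: the origin (TCP) lies between the finger pads; the fingertips stand 25 mm ahead of it and the grasp point (between the pads) lies 6 mm ahead of it; z points along the fingers, y is the line along which they close (so a half turn about z gives the same grasp; the last joint's range is limited). The gripper opens to 85 mm and grips with 20 to 120 N. Pads are 22 mm wide; open, the fingers measure 114 mm over their backs; the gripper's body (76 mm by 85 mm) begins 54 mm behind the grasp point. The pads swing forward as they close: fully open they stand 13 mm farther back than shut.
Start: joints at [0.913, 0.181, 1.607, -0, 1.354, -0.206], TCP at [0.251, 0.517, 0.256] pointing down, gripper open.
Joint ranges: [-2.99, 2.99], [-0.89, 2.07], [0.3, 2.58], [-1.14, 4.28], [0, 2.63], [-3.12, 3.12]. Speed limits (rad/s): [2.57, 2.57, 3.01, 3.14, 3.14, 3.14].

### API

Orientations are given as a unit quaternion [w, x, y, z].
In Python, from bench import ctrl gives the robot as it stands.
- The arm moves only by the tool servo_tool, never from a script. Its argument "series" is text: rows parted by semicolons, each of 7 numbers parted by spaces: the gripper command: -1 is fully open, 1 is shut, values between are in proportion, then the shift along the tool's x, y, z in m, then the turn, a rotation vector about the tool's x, y, z in degrees. A call has 1 to 12 rows; each row is the pose to reach, as a shift and turn from the pose commanded when the call began, along the tool's axes at that moment; what a row does not reach only later rows make up. A row lasts 1/12 s, in which the tool goes at most 41.7 mm and 7.16 degrees, less where a joint would pass 70% of its speed; a pose out of reach is approached as far as the arm can. A call with a gripper value outside its range is refused whole. The fingers move at their own pace and stop on an object; the grip force is fixed at half the most. Time passes only in rows, so rows that repeat a pose let the fingers close. It gives the time, the measured TCP pose, the force, the opening and the grip force at its end, in the units of the state.
- ctrl.get_obs(): the state, without advancing time (a new reading comes with each control period).
- ctrl.camera(name): name is "side" or "top" or "wrist"; returns a dict with "img" (400x640x3 uint8, red, green, blue), "z_map" (400x640 float32, m along the optical axis (not along the pixel's ray), 0 where there is no reading), "fovy" (degrees; the focal length in pixels is half the picture's height over the tangent of half this angle, whatever the lens; pixels are square), "cx", "cy" (the principal point, pixels), "extrinsics" (4x4, takes a point from camera to world coordinates); the wrist camera has in their place "T_tool_cam" (4x4, takes a point from camera to tool coordinates, whose origin is the TCP and whose axes are the flange's). Camera axes: x right, y down, z forward; pixel columns grow to the right and rows downward; lengths in m; the calibration is good to about 2 mm. The wrist camera is an equidistant fisheye: a pixel r from the principal point sees the ray r / f radians off the axis. A picture is of the moment at which its call begins: read the wrist's pose just before it.
- ctrl.hand_in(): hands the job in; it is judged then, once.
The state is a dict: "time_s": time; "q": joint angles; "dq": joint speeds; "joint_efforts": joint torques, N m; "eef_pos": TCP position; "eef_rot": TCP orientation; "wrist_force": force on the tool from outside, world axes, zero at the start; "torque": the same for the moment, N m; "opening": opening from 0.0 (shut) to 1.0 (fully open); "grasp_force": force on a finger pad.
Only numpy, scipy, OpenCV 4.12 (cv2) and the standard library are available. Lean on these libraries where they do the work, as an engineer would, in place of code of your own. Each camera call takes 0.05 s, during which the arm holds its last target. There are 200 camera calls.

## Working session

There is one attempt and no reset: what is moved stays moved. The work goes in short steps, Python scripts to look and compute and a tool call to move; the robot and the scene stay as the last step left them, time stands still between calls to the robot, and variables do not carry over. Pictures are saved under pics/ and viewed, at most 10 in all, crops included, and the job is handed in when it is done.

Besides the shell and the picture viewer there is one more tool, called in YAML: its name, and indented under it one key for each argument. servo_tool: Moves the arm, as the interface text tells. Its arguments: {"type":"object","properties":{"series":{"type":"string"}},"required":["series"]}

```bash
mkdir -p pics; ls
cat > h.py <<'E'
import numpy as np, cv2
from bench import ctrl
def cloud(c):
    h,w=c["z_map"].shape; f=h/2/np.tan(np.radians(c["fovy"]/2))
    v,u=np.mgrid[:h,:w]; z=c["z_map"]
    P=np.stack([(u-c["cx"])/f*z,(v-c["cy"])/f*z,z],-1)
    T=np.array(c["extrinsics"]); return P@T[:3,:3].T+T[:3,3]
E
python3 - <<'E'
from h import *
o=ctrl.get_obs(); print({k:np.round(v,3) for k,v in o.items()})
for n in ("top","side"):
    c=ctrl.camera(n); np.savez(f"{n}.npz",P=cloud(c),img=c["img"]); print(n,c["fovy"],np.round(c["extrinsics"],3))
    cv2.imwrite(f"pics/{n}0.png",c["img"][:,:,::-1])
E
```

```text
pics
{'time_s': np.float64(0.0), 'q': array([ 0.913,  0.182,  1.608, -0.   ,  1.354, -0.206]), 'dq': array([-0.002,  0.   ,  0.001,  0.001, -0.   ,  0.002]), 'joint_efforts': array([ 1.0000e-03, -4.4488e+01, -3.5134e+01, -0.0000e+00,  9.0000e-03,
       -0.0000e+00]), 'eef_pos': array([0.251, 0.517, 0.255]), 'eef_rot': array([-0.   ,  0.224,  0.975, -0.001]), 'wrist_force': array([-0.074, -0.528, -0.502]), 'torque': array([0.005, 0.037, 0.004]), 'grasp_force': np.float64(0.0), 'opening': np.float64(0.997)}
top 54.27904542381219 [[ 0.02  -0.993  0.121  0.474]
 [-1.    -0.019  0.006  0.01 ]
 [-0.004 -0.121 -0.993  1.106]
 [ 0.     0.     0.     1.   ]]
side 53.06954389459581 [[ 0.77  -0.471  0.43   0.076]
 [-0.637 -0.562  0.527 -0.62 ]
 [-0.006 -0.68  -0.734  0.967]
 [ 0.     0.     0.     1.   ]]
```

View pics/top0.png

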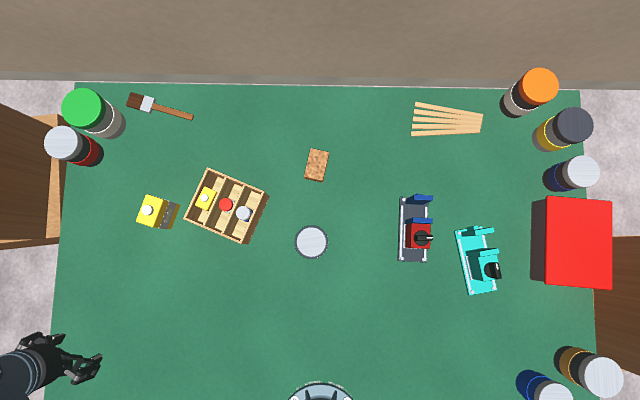

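View pics/side0.png

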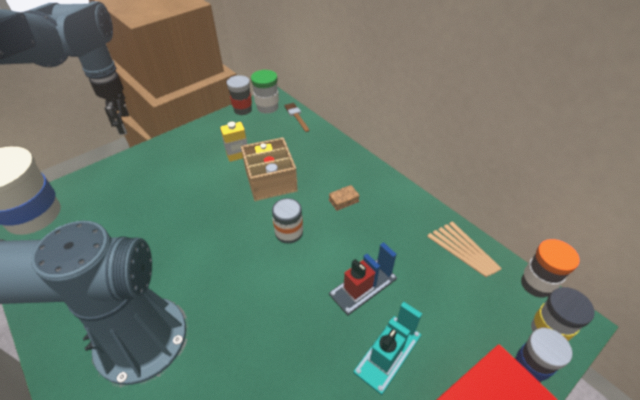

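The top view shows the crate at (226,205) with the small tin in its left cell at (205,198). The red holder is at (415,230) with its fixed jaw at (422,198), the paint can at (311,241) and the sander at (316,165). The large tin at (153,210) and the turquoise holder are decoys. Next I measure positions from the depth clouds.

```bash
cat > m.py <<'E'
from h import *
def rect(p): 
    (c,s,a)=cv2.minAreaRect((p[:,:2]*1000).astype(np.float32)); return np.round(c,1),np.round(s,1),round(a,1),len(p)
def run(files=("top","side")):
  for n in files:
    d=np.load(f"{n}.npz"); P=d["P"].reshape(-1,3); hsv=cv2.cvtColor(d["img"],cv2.COLOR_RGB2HSV).reshape(-1,3); H,S,V=hsv.T
    x,y,z=P.T
    hold=(x>.3)&(x<.65)&(y>-.36)&(y<-.16)
    cr=(x>.4)&(x<.68)&(y>.1)&(y<.42)
    blue=(H>100)&(H<125)&(S>120)
    red=((H<8)|(H>172))&(S>140)
    yel=(H>22)&(H<33)&(S>140)
    M={"blue top":hold&blue&(z>.106)&(z<.118),"red top":hold&red&(z>.090)&(z<.1),"knob top":hold&(V<70)&(z>.128)&(z<.14),
     "knob foot":hold&(V<70)&(z>.1)&(z<.11),"base":hold&(z>.008)&(z<.016)&(S<90),
     "crate top":cr&(z>.100)&(z<.110)&(H>8)&(H<25),"tin top":cr&yel&(z>.094)&(z<.107)}
    for k,m in M.items():
        m=m&np.isfinite(z)
        if m.sum()>4: print(n,k,*rect(P[m]),"mean",np.round(P[m].mean(0),4))
        else: print(n,k,m.sum())
    m=(x>.4)&(x<.7)&(y>-.1)&(y<.15)&(z>.02)
    print("can",rect(P[m&(z>.1)]),"sander",rect(P[m&(z<.04)&(x>.5)]), "decoy", rect(P[(x>.4)&(x<.65)&(y>.4)&(y<.6)&(z>.1)]))
    b=P[M["blue top"]]
    if len(b)>8:
        t=.5*(b[:,0].min()+b[:,0].max())
        for q in (b[b[:,0]>t],b[b[:,0]<=t]): print("  blue part",rect(q))
if __name__=="__main__": run()
E
python3 m.py
```

```text
top blue top [ 577.8 -252.9] [49.5 73.4] 88.7 211 mean [ 0.5774 -0.2525  0.1111]
top red top [ 509.  -249.6] [47.7 63.9] 89.8 265 mean [ 0.5129 -0.247   0.0943]
top knob top [ 502.8 -249.7] [12.4 39.7] 1.2 75 mean [ 0.5032 -0.2472  0.1339]
top knob foot [ 548.8 -245.4] [129.3  38.5] 5.4 86 mean [ 0.5146 -0.2484  0.1044]
top base [ 529.6 -250.6] [ 79.4 178.5] 88.0 874 mean [ 0.5242 -0.244   0.0116]
top crate top [588.  288.4] [228.3 153.8] 70.3 796 mean [0.5781 0.2653 0.1041]
top tin top [589.2 353.4] [ 62.7 142.7] 7.7 213 mean [0.594  0.3217 0.0999]
can (array([487.8,  32.5]), array([83.6, 83.9]), 1.1, 1927) sander (array([683.9,  28.2]), array([54.8, 40.1]), 78.5, 264) decoy (array([558.4, 441.7]), array([48.9, 74.5]), 72.8, 660)
  blue part (array([ 607. , -253.3]), array([49.1, 14.1]), 87.4, 106)
  blue part (array([ 548.1, -252.2]), array([49.5, 13.5]), 88.0, 105)
side blue top [ 576.3 -253.7] [48.4 72.4] 88.3 181 mean [ 0.5746 -0.2543  0.111 ]
side red top [ 507.9 -252.1] [47.1 63.1] 88.1 213 mean [ 0.5055 -0.2582  0.0944]
side knob top [ 500.8 -251.6] [10.9 34.7] 5.0 46 mean [ 0.4989 -0.2483  0.133 ]
side knob foot [ 493.2 -254.4] [17.  34.3] 16.4 54 mean [ 0.493  -0.2533  0.1051]
side base [ 528.4 -251.4] [ 81.5 179.3] 87.9 749 mean [ 0.5059 -0.2631  0.0119]
side crate top [588.2 288.7] [235.7 153.1] 70.6 480 mean [0.573  0.2595 0.1039]
side tin top [592.5 354.2] [ 64.  144.6] 11.1 99 mean [0.5889 0.3351 0.1001]
can (array([486.7,  31.8]), array([83.9, 86.1]), 6.7, 580) sander (array([600.1,  24.8]), array([200.5,  62.9]), 1.5, 205) decoy (array([557.7, 441.4]), array([51.1, 75.3]), 73.1, 325)
  blue part (array([ 605.6, -254.5]), array([48.4, 13.4]), 88.8, 87)
  blue part (array([ 547.3, -252.6]), array([47.9, 14.1]), 87.3, 94)
```

```bash
cat >> h.py <<'E'
from scipy.spatial.transform import Rotation as R
def plan(x,y,z,psi):
    "tool shift (mm) and turn (deg, rotvec) to reach world pos, pointing down, tool y at yaw psi (deg, mod 180)"
    o=ctrl.get_obs(); w,a,b,c=o["eef_rot"]; r=R.from_quat([a,b,c,w]); cur=r.as_matrix()
    cy=np.degrees(np.arctan2(cur[1,1],cur[0,1])); psi=cy+(psi-cy+90)%180-90; s,k=np.sin(np.radians(psi)),np.cos(np.radians(psi))
    G=R.from_matrix(np.array([[-s,k,0],[k,s,0],[0,0,-1]]).round(12))
    print("t",round(float(o["time_s"]),2),"pos",np.round(o["eef_pos"],4),"psi",round(cy,2),"q6",round(float(o["q"][5]),2),"F",np.round(o["wrist_force"],1),"open",round(float(o["opening"]),3),"gf",round(float(o["grasp_force"]),1))
    print(" shift mm",np.round(1000*r.inv().apply(np.array([x,y,z])-o["eef_pos"]),1),"turn",np.round((r.inv()*G).as_rotvec(degrees=True),2))
E
python3 - <<'E'
from h import *
from m import rect
for n in ("top","side"):
    d=np.load(f"{n}.npz"); P=d["P"].reshape(-1,3); hsv=cv2.cvtColor(d["img"],cv2.COLOR_RGB2HSV).reshape(-1,3); H,S,V=hsv.T
    x,y,z=P.T; far=((x-.558)**2+(y-.4415)**2)>.056**2
    m=far&(x>.45)&(x<.7)&(y>.14)&(y<.42)
    print(n,"crate",rect(P[m&(z>.100)&(z<.108)]))
    yel=(H>22)&(H<33)&(S>140)
    t=P[m&yel&(z>.095)&(z<.105)]; print(" tin",rect(t),t.mean(0).round(4))
    t=P[m&(z>.1085)&(z<.118)]; print(" cap",rect(t),t.mean(0).round(4))
plan(.502,-.2506,.20,5)
E
```

```text
top crate (array([578.3, 260.3]), array([166.2, 148.1]), 68.1, 1089)
 tin (array([595.6, 309.9]), array([35.9, 54.4]), 64.6, 188) [0.5975 0.3093 0.1   ]
 cap (array([602.8, 247.1]), array([153.8,  81.5]), 65.8, 52) [0.5969 0.2989 0.1114]
side crate (array([577.7, 259.3]), array([170.7, 148.2]), 68.1, 594)
 tin (array([595.6, 309.3]), array([41.3, 55.1]), 74.6, 74) [0.5942 0.3094 0.1003]
 cap (array([590.2, 248.8]), array([167.5, 107.5]), 40.9, 27) [0.5905 0.2872 0.1115]
t 0.1 pos [0.2507 0.517  0.2555] psi 64.11 q6 -0.21 F [ 0.6 -0.1  0.5] open 0.999 gf 0.0
 shift mm [-561.2 -580.8   56.2] turn [-9.000e-02  3.000e-02  5.911e+01]
```

servo_tool:
  series: "0 -0.5612 -0.5808 0 0 0 59.1;0 -0.5612 -0.5808 0 0 0 59.1;0 -0.5612 -0.5808 0 0 0 59.1;0 -0.5612 -0.5808 0 0 0 59.1;0 -0.5612 -0.5808 0 0 0 59.1;0 -0.5612 -0.5808 0 0 0 59.1;0 -0.5612 -0.5808 0 0 0 59.1;0 -0.5612 -0.5808 0 0 0 59.1;0 -0.5612 -0.5808 0 0 0 59.1;0 -0.5612 -0.5808 0 0 0 59.1;0 -0.5612 -0.5808 0 0 0 59.1;0 -0.5612 -0.5808 0 0 0 59.1"

```text
time_s: 1.1
eef_pos: [0.4065, 0.0402, 0.2563]
eef_rot: [0.0, 0.676, 0.737, 0.0]
wrist_force: [0.9, 0.5, 0.5]
opening: 0.501
grasp_force: 0.0
```

```bash
python3 -c "
from h import *
plan(.502,-.2506,.20,5)"
```

```text
t 1.1 pos [0.4065 0.0402 0.2563] psi 5.01 q6 -0.28 F [0.9 0.5 0.5] open 0.501 gf 0.0
 shift mm [-298.    69.7   56.3] turn [ 0.03 -0.    0.01]
```

servo_tool:
  series: "0 -0.298 0.07 0.056 0 0 0;0 -0.298 0.07 0.056 0 0 0;0 -0.298 0.07 0.056 0 0 0;0 -0.298 0.07 0.056 0 0 0;0 -0.298 0.07 0.056 0 0 0;0 -0.298 0.07 0.056 0 0 0;0 -0.298 0.07 0.056 0 0 0;0 -0.298 0.07 0.056 0 0 0;0 -0.298 0.07 0.056 0 0 0;0 -0.298 0.07 0.056 0 0 0"

```text
time_s: 1.93
eef_pos: [0.5018, -0.2491, 0.1992]
eef_rot: [-0.001, 0.676, 0.737, 0.0]
wrist_force: [0.7, -0.2, -0.3]
opening: 0.502
grasp_force: 0.0
```

Run:
```python
from h import *
plan(.502,-.2506,.136,4)
c=ctrl.camera("wrist"); print({k:np.round(v,4) for k,v in c.items() if k not in("img","z_map")})
cv2.imwrite("pics/w1.png",c["img"][:,:,::-1])
```

```text
t 1.93 pos [ 0.5018 -0.2491  0.1992] psi 4.9 q6 -0.76 F [ 0.7 -0.2 -0.3] open 0.502 gf 0.0
 shift mm [-1.6  0.1 63.2] turn [-0.09 -0.1   0.9 ]
{'fovy': np.float64(65.7065), 'cx': np.float64(323.9766), 'cy': np.float64(201.3864), 'T_tool_cam': array([[ 1.000e-03, -9.625e-01, -2.712e-01,  6.880e-02],
       [ 1.000e+00,  1.000e-03,  1.000e-04, -0.000e+00],
       [ 2.000e-04, -2.712e-01,  9.625e-01, -1.172e-01],
       [ 0.000e+00,  0.000e+00,  0.000e+00,  1.000e+00]])}
```

View pics/w1.png

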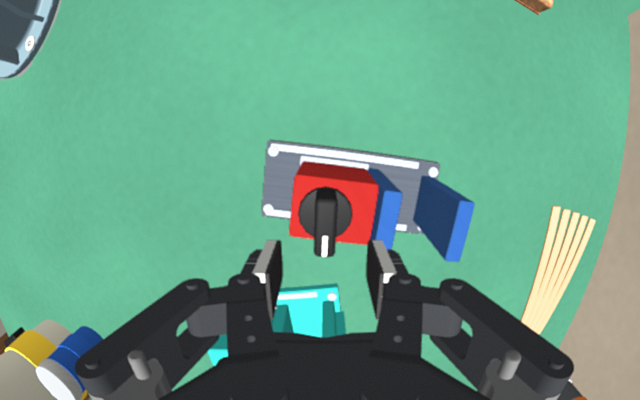

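The wrist view shows the knob bar (325,220) midway between the pads (268 and 380) and lined up with the tool. I'll descend and grip.

servo_tool:
  series: "0 -0.001 0 0.03 0 0 0.9;0 -0.001 0 0.05 0 0 0.9;0 -0.001 0 0.06 0 0 0.9;0 -0.001 0 0.063 0 0 0.9;0 -0.001 0 0.063 0 0 0.9;1 -0.001 0 0.063 0 0 0.9;1 -0.001 0 0.063 0 0 0.9;1 -0.001 0 0.063 0 0 0.9;1 -0.001 0 0.063 0 0 0.9;1 -0.001 0 0.063 0 0 0.9;1 -0.001 0 0.063 0 0 0.9"

```text
time_s: 2.9
eef_pos: [0.5027, -0.2501, 0.1391]
eef_rot: [0.001, 0.681, 0.732, -0.0]
wrist_force: [-3.5, 0.6, 6.2]
opening: 0.15
grasp_force: 59.1
```

servo_tool:
  series: "1 0 0 -0.002 0 0 -6;1 0 0 -0.002 0 0 -12;1 0 0 -0.002 0 0 -18;1 0 0 -0.002 0 0 -25;1 0 0 -0.002 0 0 -32;1 0 0 -0.002 0 0 -39;1 0 0 -0.002 0 0 -46;1 0 0 -0.002 0 0 -53;1 0 0 -0.002 0 0 -60;1 0 0 -0.002 0 0 -67;1 0 0 -0.002 0 0 -74;1 0 0 -0.002 0 0 -74"

```text
time_s: 3.9
eef_pos: [0.5025, -0.2498, 0.1391]
eef_rot: [0.0, 0.101, 0.995, -0.0]
wrist_force: [1.8, -2.1, -7.7]
opening: 0.146
grasp_force: 60.5
```

Run:
```python
from h import *
o=ctrl.get_obs();p=o["eef_pos"]; u=np.array([np.cos(-.035),np.sin(-.035)])
t=p[:2]-.026*u
plan(t[0],t[1],p[2],78)
```

```text
t 3.9 pos [ 0.5025 -0.2498  0.1391] psi 78.35 q6 -2.04 F [ 1.8 -2.1 -7.7] open 0.146 gf 60.5
 shift mm [25.6 -4.4 -0. ] turn [-0.01  0.03  0.35]
```

servo_tool:
  series: "1 0.003 -0.0005 0.001 0 0 0;1 0.006 -0.001 0.001 0 0 0;1 0.009 -0.0015 0.001 0 0 0;1 0.012 -0.002 0.001 0 0 0;1 0.015 -0.0025 0.001 0 0 0;1 0.018 -0.003 0.001 0 0 0;1 0.021 -0.0035 0.001 0 0 0;1 0.0235 -0.004 0.001 0 0 0;1 0.0255 -0.0043 0.001 0 0 0;1 0.0265 -0.0045 0.001 0 0 0;1 0.0265 -0.0045 0.001 0 0 0;1 0.0265 -0.0045 0.001 0 0 0"

```text
time_s: 4.9
eef_pos: [0.4757, -0.2488, 0.139]
eef_rot: [0.0, 0.104, 0.995, -0.0]
wrist_force: [0.9, 0.5, 6.9]
opening: 0.144
grasp_force: 62.6
```

servo_tool:
  series: "0 0 0 0 0 0 0;0 0 0 0 0 0 0;0 0 0 0 0 0 0;0 0 0 0 0 0 0;0 0 0 -0.03 0 0 0;0 0 0 -0.07 0 0 0;0 0 0 -0.11 0 0 0;0 0 0 -0.11 0 0 0"

```text
time_s: 5.57
eef_pos: [0.4788, -0.251, 0.2568]
eef_rot: [0.005, 0.103, 0.995, -0.004]
wrist_force: [1.1, -1.0, 1.1]
opening: 0.497
grasp_force: 0.0
```

Run:
```python
from h import *
from m import rect
c=ctrl.camera("top"); P=cloud(c).reshape(-1,3); hsv=cv2.cvtColor(c["img"],cv2.COLOR_RGB2HSV).reshape(-1,3); H,S,V=hsv.T
x,y,z=P.T; b=(H>100)&(H<125)&(S>120)&(z>.106)&(z<.118)&(x>.45)&(x<.65)&(y>-.36)&(y<-.16)
for m in (b&(x>.58),b&(x<.58)): print(rect(P[m]) if m.sum()>4 else m.sum())
plan(.5955,.3096,.25,-24)
```

```text
(array([ 606.7, -252.7]), array([48.9, 13.6]), 87.4, 105)
(array([ 521.1, -249.8]), array([12.9, 48.4]), 1.0, 101)
t 5.62 pos [ 0.4777 -0.2503  0.2532] psi 78.12 q6 -2.07 F [-0.3  0.2 -0.9] open 0.496 gf 0.0
 shift mm [ -0.  572.1   0.6] turn [ -0.53   0.21 -77.88]
```

servo_tool:
  series: "-1 0 0.572 0 0 0 102;-1 0 0.572 0 0 0 102;-1 0 0.572 0 0 0 102;-1 0 0.572 0 0 0 102;-1 0 0.572 0 0 0 102;-1 0 0.572 0 0 0 102;-1 0 0.572 0 0 0 102;-1 0 0.572 0 0 0 102;-1 0 0.572 0 0 0 102;-1 0 0.572 0 0 0 102;-1 0 0.572 0 0 0 102;-1 0 0.572 0 0 0 102"

```text
time_s: 6.62
eef_pos: [0.5691, 0.1973, 0.2467]
eef_rot: [-0.001, 0.709, 0.705, -0.001]
wrist_force: [0.4, -0.2, 0.2]
opening: 1.001
grasp_force: 0.0
```

```bash
python3 -c "
from h import *
plan(.5955,.3096,.25,-24)"
```

```text
t 6.62 pos [0.5691 0.1973 0.2467] psi -0.28 q6 0.14 F [ 0.4 -0.2  0.2] open 1.001 gf 0.0
 shift mm [112.4  25.8  -3.5] turn [-0.13  0.06 23.72]
```

servo_tool:
  series: "-1 0.112 0.026 -0.003 0 0 23.7;-1 0.112 0.026 -0.003 0 0 23.7;-1 0.112 0.026 -0.003 0 0 23.7;-1 0.112 0.026 -0.003 0 0 23.7;-1 0.112 0.026 -0.003 0 0 23.7;-1 0.112 0.026 -0.003 0 0 23.7;-1 0.112 0.026 -0.003 0 0 23.7"

```text
time_s: 7.2
eef_pos: [0.5953, 0.3066, 0.2502]
eef_rot: [-0.0, 0.837, 0.548, -0.001]
wrist_force: [0.1, -0.3, 0.1]
opening: 0.999
grasp_force: 0.0
```

Run:
```python
from h import *
plan(.5955,.3096,.082,-24)
c=ctrl.camera("wrist")
cv2.imwrite("pics/w2.png",c["img"][:,:,::-1])
```

```text
t 7.2 pos [0.5953 0.3066 0.2502] psi -23.61 q6 0.71 F [ 0.1 -0.3  0.1] open 0.999 gf 0.0
 shift mm [  3.1  -0.8 168.2] turn [-0.07  0.09  0.39]
```

View pics/w2.png

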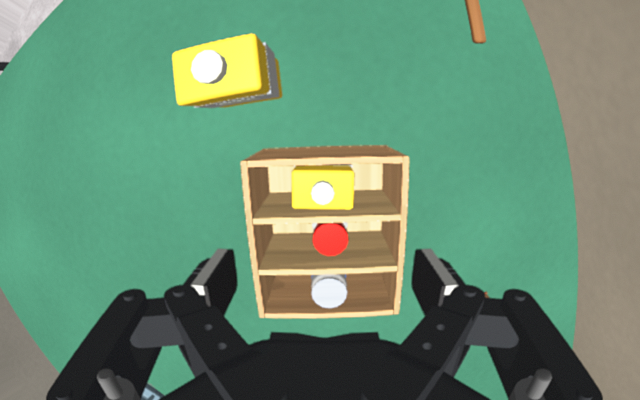

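servo_tool:
  series: "-0.7 0.002 -0.0005 0 0 0 0.3;-0.7 0.002 -0.0005 0 0 0 0.3;-0.7 0.002 -0.0005 0.03 0 0 0.3;-0.7 0.002 -0.0005 0.065 0 0 0.3;-0.7 0.002 -0.0005 0.095 0 0 0.3;-0.7 0.002 -0.0005 0.1 0 0 0.3;-0.7 0.002 -0.0005 0.1 0 0 0.3"

```text
time_s: 7.83
eef_pos: [0.5945, 0.3086, 0.1488]
eef_rot: [-0.001, 0.839, 0.545, -0.003]
wrist_force: [-0.4, 0.2, 0.1]
opening: 0.85
grasp_force: 0.0
```

```bash
python3 -c "
from h import *
plan(.5955,.3096,.084,-23.5)"
```

```text
t 7.83 pos [0.5945 0.3086 0.1488] psi -23.98 q6 0.72 F [-0.4  0.2  0.1] open 0.85 gf 0.0
 shift mm [ 1.5  0.8 64.8] turn [-0.24  0.21 -0.48]
```

servo_tool:
  series: "-0.7 0.001 0.0005 0.02 0 0 0;-0.7 0.001 0.0005 0.04 0 0 0;-0.7 0.001 0.0005 0.056 0 0 0;-0.7 0.001 0.0005 0.064 0 0 0;-0.7 0.001 0.0005 0.064 0 0 0;1 0.001 0.0005 0.064 0 0 0;1 0.001 0.0005 0.064 0 0 0;1 0.001 0.0005 0.064 0 0 0;1 0.001 0.0005 0.064 0 0 0;1 0.001 0.0005 0.064 0 0 0;1 0.001 0.0005 0.064 0 0 0"

```text
time_s: 8.75
eef_pos: [0.5981, 0.311, 0.0898]
eef_rot: [0.0, 0.838, 0.545, 0.002]
wrist_force: [-2.4, 0.3, 6.5]
opening: 0.653
grasp_force: 64.4
```

servo_tool:
  series: "1 0 0 -0.005 0 0 0;1 0 0 -0.015 0 0 0;1 0 0 -0.03 0 0 0;1 0 0 -0.05 0 0 0;1 0 0 -0.07 0 0 0;1 0 0 -0.09 0 0 0;1 0 0 -0.11 0 0 0;1 0 0 -0.13 0 0 0;1 0 0 -0.145 0 0 0;1 0 0 -0.15 0 0 0;1 0 0 -0.15 0 0 0"

```text
time_s: 9.67
eef_pos: [0.598, 0.3106, 0.2405]
eef_rot: [0.001, 0.838, 0.545, 0.002]
wrist_force: [-0.2, 0.5, -2.5]
opening: 0.649
grasp_force: 64.2
```

```bash
python3 -c "
from h import *
plan(.58,-.09,.235,-2)"
```

```text
t 9.67 pos [0.598  0.3106 0.2405] psi -23.95 q6 0.72 F [-0.2  0.5 -2.5] open 0.649 gf 64.2
 shift mm [-373.4  146.2    4.9] turn [  0.23  -0.13 -21.95]
```

servo_tool:
  series: "1 -0.01 0.004 0 0 0 -1;1 -0.032 0.0125 0 0 0 -3;1 -0.064 0.025 0 0 0 -5;1 -0.1 0.039 0 0 0 -7;1 -0.136 0.053 0 0 0 -9;1 -0.172 0.067 0 0 0 -11;1 -0.208 0.081 0 0 0 -13;1 -0.244 0.0955 0 0 0 -15;1 -0.28 0.11 0 0 0 -17;1 -0.316 0.124 0 0 0 -19;1 -0.346 0.1355 0 0 0 -21;1 -0.364 0.1425 0 0 0 -22"

```text
time_s: 10.67
eef_pos: [0.5782, -0.0836, 0.2361]
eef_rot: [-0.0, 0.719, 0.695, -0.001]
wrist_force: [-0.0, 0.1, -3.4]
opening: 0.646
grasp_force: 64.2
```

servo_tool:
  series: "1 -0.006 0 0 0 0 0;1 -0.009 0 0 0 0 0;1 -0.009 0 0 0 0 0;1 -0.009 0 0.02 0 0 0;1 -0.009 0 0.045 0 0 0;1 -0.009 0 0.07 0 0 0;1 -0.009 0 0.095 0 0 0;1 -0.009 0 0.12 0 0 0;1 -0.009 0 0.135 0 0 0;1 -0.009 0 0.142 0 0 0;1 -0.009 0 0.142 0 0 0;1 -0.009 0 0.142 0 0 0"

```text
time_s: 11.67
eef_pos: [0.5795, -0.0883, 0.0957]
eef_rot: [0.0, 0.719, 0.695, 0.0]
wrist_force: [0.5, 0.2, -3.2]
opening: 0.646
grasp_force: 64.2
```

Run:
```python
from h import *
plan(.58,-.09,.084,-2)
c=ctrl.camera("side"); cv2.imwrite("pics/s2.png",c["img"][120:320,200:520,::-1].repeat(2,0).repeat(2,1))
P=cloud(c).reshape(-1,3); H,S,V=cv2.cvtColor(c["img"],cv2.COLOR_RGB2HSV).reshape(-1,3).T
m=(H>22)&(H<33)&(S>140)&(abs(P[:,0]-.58)<.1)&(abs(P[:,1]+.09)<.08)
p=P[m]; print(len(p),p.min(0).round(4),p.max(0).round(4),np.percentile(p[:,2],[1,50,99]).round(4))
```

```text
t 11.67 pos [ 0.5795 -0.0883  0.0957] psi -1.88 q6 -0.32 F [ 0.5  0.2 -3.2] open 0.646 gf 64.2
 shift mm [-1.7  0.6 11.7] turn [ 0.01 -0.01  0.12]
213 [ 0.5485 -0.1091  0.019 ] [ 0.6078 -0.072   0.1473] [0.0201 0.103  0.1258]
```

servo_tool:
  series: "1 0 0 0.004 0 0 0;1 0 0 0.007 0 0 0;1 0 0 0.0095 0 0 0;1 0 0 0.011 0 0 0;1 0 0 0.012 0 0 0;1 0 0 0.012 0 0 0;1 0 0 0.012 0 0 0"

```text
time_s: 12.3
eef_pos: [0.5791, -0.0893, 0.0839]
eef_rot: [-0.0, 0.719, 0.695, -0.0]
wrist_force: [-3.2, 0.5, 2.1]
opening: 0.648
grasp_force: 64.7
```

servo_tool:
  series: "-0.4 0 0 0 0 0 0;-0.4 0 0 0 0 0 0;-0.6 0 0 0 0 0 0;-0.9 0 0 0 0 0 0;-0.9 0 0 0 0 0 0;-0.9 0 0 -0.03 0 0 0;-0.9 0 0 -0.065 0 0 0;-0.9 0 0 -0.09 0 0 0;-0.9 0 0 -0.1 0 0 0"

```text
time_s: 13.05
eef_pos: [0.5814, -0.0899, 0.188]
eef_rot: [0.003, 0.719, 0.695, 0.002]
wrist_force: [-0.0, -0.3, -0.7]
opening: 0.951
grasp_force: 0.0
```

Run:
```python
from h import *
from m import rect
for n in ("top","side"):
    c=ctrl.camera(n); P=cloud(c).reshape(-1,3); H,S,V=cv2.cvtColor(c["img"],cv2.COLOR_RGB2HSV).reshape(-1,3).T
    m=(H>22)&(H<33)&(S>140)&(abs(P[:,0]-.58)<.1)&(abs(P[:,1]+.09)<.08)
    p=P[m]; t=p[(p[:,2]>.09)&(p[:,2]<.1)]
    if len(t)>4: print(n,len(p),rect(t),t.mean(0).round(4))
plan(.579,-.0893,.19,88)
```

```text
top 28 (array([566. , -78.3]), array([32.1, 12.4]), 6.7, 17) [ 0.5607 -0.0769  0.0944]
side 254 (array([575.3, -91.3]), array([55.7, 36.9]), 0.1, 132) [ 0.5716 -0.0954  0.0943]
t 13.15 pos [ 0.5807 -0.0897  0.1859] psi -1.94 q6 -0.32 F [0.1 0.2 0.3] open 0.95 gf 0.0
 shift mm [ 0.3 -1.6 -4.2] turn [  0.15   0.3  -89.94]
```

servo_tool:
  series: "-0.9 -0.0005 -0.003 -0.004 0 0 -90;-0.9 -0.0005 -0.003 -0.004 0 0 -90;-0.9 -0.0005 -0.003 -0.004 0 0 -90;-0.9 -0.0005 -0.003 -0.004 0 0 -90;-0.9 -0.0005 -0.003 -0.004 0 0 -90;-0.9 -0.0005 -0.003 -0.004 0 0 -90;-0.9 -0.0005 -0.003 -0.004 0 0 -90;-0.9 -0.0005 -0.003 -0.004 0 0 -90;-0.9 -0.0005 -0.003 -0.004 0 0 -90;-0.9 -0.0005 -0.003 -0.004 0 0 -90;-0.9 -0.0005 -0.003 -0.004 0 0 -90;-0.9 -0.0005 -0.003 -0.004 0 0 -90"

```text
time_s: 14.15
eef_pos: [0.5748, -0.0892, 0.1846]
eef_rot: [-0.002, 0.049, 0.999, 0.001]
wrist_force: [0.2, 0.6, 0.6]
opening: 0.953
grasp_force: 0.0
```

servo_tool:
  series: "-0.9 0 0 0 0 0 -5;-0.9 0 0 0 0 0 -5;-0.9 0 0 0 0 0 -5"

```text
time_s: 14.4
eef_pos: [0.5751, -0.0893, 0.1854]
eef_rot: [-0.001, 0.01, 1.0, 0.001]
wrist_force: [0.1, -0.3, -1.0]
opening: 0.95
grasp_force: 0.0
```

```bash
cat > wc.py <<'E'
from h import *
def wcloud():
    o=ctrl.get_obs(); c=ctrl.camera("wrist"); z=c["z_map"]; h,w=z.shape
    f=h/2/np.tan(np.radians(c["fovy"]/2)); v,u=np.mgrid[:h,:w]; dx,dy=u-c["cx"],v-c["cy"]; r=np.hypot(dx,dy)+1e-9; th=r/f
    P=np.stack([dx/r*np.tan(th)*z,dy/r*np.tan(th)*z,z],-1).reshape(-1,3)
    T=np.array(c["T_tool_cam"]); P=P@T[:3,:3].T+T[:3,3]
    q=o["eef_rot"]; P=R.from_quat([q[1],q[2],q[3],q[0]]).apply(P)+o["eef_pos"]
    return P,c["img"],cv2.cvtColor(c["img"],cv2.COLOR_RGB2HSV).reshape(-1,3).T
E
python3 - <<'E'
from wc import *
from m import rect
plan(.577,-.0905,.084,88)
P,img,(H,S,V)=wcloud(); cv2.imwrite("pics/w3.png",img[:,:,::-1])
m=(H>22)&(H<33)&(S>140)&(abs(P[:,0]-.58)<.06)&(abs(P[:,1]+.09)<.06)&(P[:,2]>.088)&(P[:,2]<.101)
print(rect(P[m]),P[m].mean(0).round(4))
E
```

```text
t 14.4 pos [ 0.5751 -0.0893  0.1854] psi 88.83 q6 -1.91 F [ 0.1 -0.3 -1. ] open 0.95 gf 0.0
 shift mm [ -2.2  -1.3 101.4] turn [ 0.06 -0.16  0.83]
(array([575.8, -90.2]), array([35.4, 55.8]), 87.8, 2899) [ 0.5728 -0.0901  0.0943]
```

View pics/w3.png

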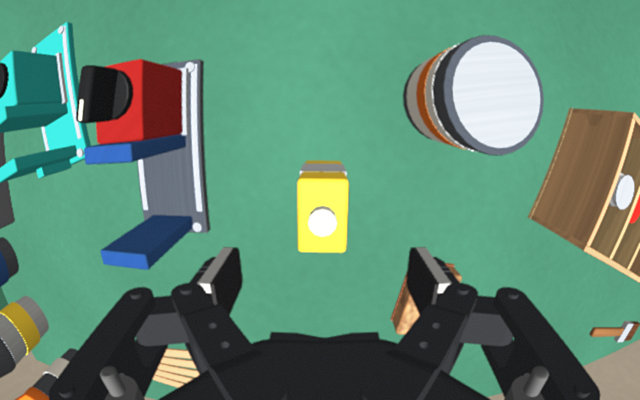

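The wrist view shows the tin upright, with its top at (323,215) between the pads. The cloud puts it at (575.8,-90.2) mm with yaw -2.2°. I'll retake it by its broad faces.

servo_tool:
  series: "-0.5 -0.001 -0.001 0.02 0 0 0.7;-0.5 -0.001 -0.001 0.05 0 0 0.7;-0.5 -0.001 -0.001 0.08 0 0 0.7;-0.5 -0.001 -0.001 0.096 0 0 0.7;-0.5 -0.001 -0.001 0.103 0 0 0.7;-0.5 -0.001 -0.001 0.103 0 0 0.7;1 -0.001 -0.001 0.103 0 0 0.7;1 -0.001 -0.001 0.103 0 0 0.7;1 -0.001 -0.001 0.103 0 0 0.7;1 -0.001 -0.001 0.103 0 0 0.7;1 -0.001 -0.001 0.103 0 0 0.7;1 -0.001 -0.001 0.103 0 0 0.7"

```text
time_s: 15.45
eef_pos: [0.5784, -0.0909, 0.0862]
eef_rot: [0.002, 0.015, 1.0, -0.001]
wrist_force: [0.2, 0.7, 6.6]
opening: 0.413
grasp_force: 61.1
```

servo_tool:
  series: "1 0 0 -0.005 0 0 0;1 0 0 -0.015 0 0 0;1 0 0 -0.035 0 0 0;1 0 0 -0.06 0 0 0;1 0 0 -0.085 0 0 0;1 0 0 -0.11 0 0 0;1 0 0 -0.125 0 0 0;1 0 0 -0.13 0 0 0;1 0 0 -0.13 0 0 0"

```text
time_s: 16.2
eef_pos: [0.5776, -0.0908, 0.2161]
eef_rot: [0.001, 0.015, 1.0, -0.0]
wrist_force: [0.7, -0.0, -3.8]
opening: 0.417
grasp_force: 60.4
```

```bash
python3 -c "
from h import *
plan(.5722,-.2526,.216,88)"
```

```text
t 16.2 pos [ 0.5776 -0.0908  0.2161] psi 88.29 q6 -1.9 F [ 0.7 -0.  -3.8] open 0.417 gf 60.4
 shift mm [   0.6 -161.9    0.3] turn [-0.05  0.15  0.29]
```

servo_tool:
  series: "1 0 -0.01 0 0 0 0.3;1 0 -0.03 0 0 0 0.3;1 0 -0.055 0 0 0 0.3;1 0 -0.08 0 0 0 0.3;1 0 -0.105 0 0 0 0.3;1 0 -0.13 0 0 0 0.3;1 0.0005 -0.15 0 0 0 0.3;1 0.0005 -0.16 0 0 0 0.3;1 0.0005 -0.162 0 0 0 0.3;1 0.0005 -0.162 0 0 0 0.3;1 0.0005 -0.162 0 0 0 0.3"

```text
time_s: 17.12
eef_pos: [0.5714, -0.2514, 0.2135]
eef_rot: [-0.001, 0.017, 1.0, 0.001]
wrist_force: [-0.4, 0.3, -3.6]
opening: 0.412
grasp_force: 60.7
```

```bash
cat > see.py <<'E'
from h import *
from m import rect
import sys
plan(.572,-.2526,.1,88)
for n in ("side","top"):
    c=ctrl.camera(n); P=cloud(c).reshape(-1,3); H,S,V=cv2.cvtColor(c["img"],cv2.COLOR_RGB2HSV).reshape(-1,3).T
    x,y,z=P.T; b=(H>100)&(H<125)&(S>120)&(z>.106)&(z<.118)&(x>.45)&(x<.65)&(y>-.36)&(y<-.16)
    yl=(H>22)&(H<33)&(S>140)&(abs(x-.57)<.08)&(abs(y+.252)<.07)
    zt=np.percentile(z[yl],97) if yl.sum()>20 else 0
    for k,m in (("fix",b&(x>.58)),("jaw",b&(x<.58)),("tin",yl&(abs(z-zt)<.006))): print(n,k,rect(P[m]) if m.sum()>9 else m.sum(), round(float(zt),4))
    cv2.imwrite(f"pics/{sys.argv[1]}_{n}.png",cv2.resize(c["img"][180:330,300:450,::-1] if n=="side" else c["img"][160:290,350:480,::-1],(560,560)))
E
python3 see.py a
```

```text
t 17.12 pos [ 0.5714 -0.2514  0.2135] psi 88.01 q6 -2.14 F [-0.4  0.3 -3.6] open 0.412 gf 60.7
 shift mm [ -0.8  -1.3 113.5] turn [ 0.08 -0.08  0.01]
side fix (array([ 605.3, -271.7]), array([15. , 13.2]), 79.0, 31) 0.2239
side jaw (array([ 519.5, -251.5]), array([47.9, 13.2]), 87.3, 97) 0.2239
side tin (array([ 556.1, -249.5]), array([39.1, 29.8]), 82.8, 123) 0.2239
top fix (array([ 611.2, -246.2]), array([29.7,  4.6]), 84.4, 16) 0.0
top jaw 1 0.0
top tin 0 0.0
```

View pics/a_side.png

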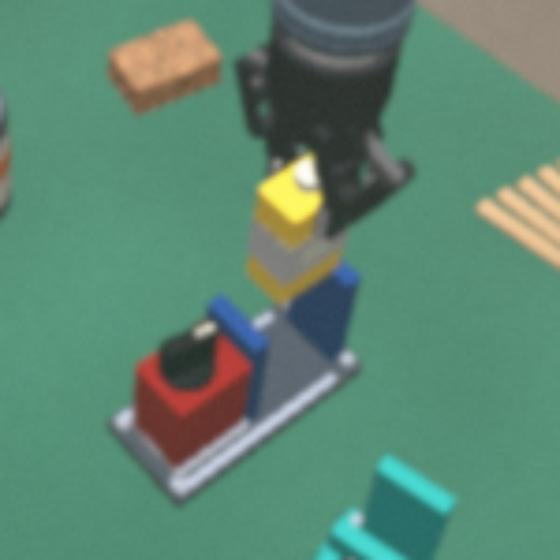

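servo_tool:
  series: "1 0 -0.002 0.005 0 0 0;1 0.0005 -0.002 0.015 0 0 0;1 0.0005 -0.002 0.03 0 0 0;1 0.0005 -0.002 0.045 0 0 0;1 0.0005 -0.002 0.06 0 0 0;1 0.0005 -0.002 0.075 0 0 0;1 0.0005 -0.002 0.09 0 0 0;1 0.0005 -0.002 0.1 0 0 0;1 0.0005 -0.002 0.107 0 0 0;1 0.0005 -0.002 0.11 0 0 0;1 0.0005 -0.002 0.11 0 0 0;1 0.0005 -0.002 0.11 0 0 0"

```text
time_s: 18.22
eef_pos: [0.5715, -0.2547, 0.1049]
eef_rot: [0.0, 0.017, 1.0, -0.0]
wrist_force: [0.3, -0.1, -3.3]
opening: 0.416
grasp_force: 60.7
```

servo_tool:
  series: "1 0 0.001 0.002 0 0 0;1 0 0.001 0.0035 0 0 0;1 0 0.001 0.005 0 0 0;1 0 0.001 0.006 0 0 0;1 0 0.001 0.0065 0 0 0;1 0 0.001 0.0065 0 0 0;1 0 0.001 0.0065 0 0 0"

```text
time_s: 18.8
eef_pos: [0.5713, -0.2535, 0.0983]
eef_rot: [0.0, 0.018, 1.0, -0.0]
wrist_force: [-1.6, 1.2, 0.5]
opening: 0.413
grasp_force: 61.0
```

servo_tool:
  series: "0.05 0 0 0 0 0 0;-0.1 0 0 0 0 0 0;-0.4 0 0 0 0 0 0;-0.4 0 0 0 0 0 0;-0.4 0 0 -0.02 0 0 0;-0.4 0 0 -0.05 0 0 0;-0.4 0 0 -0.09 0 0 0;-0.4 0.05 0 -0.12 0 0 0;-0.4 0.09 0 -0.13 0 0 0;-0.4 0.095 0 -0.13 0 0 0;-0.4 0.095 0 -0.13 0 0 0"

```text
time_s: 19.72
eef_pos: [0.474, -0.2504, 0.2299]
eef_rot: [0.001, 0.018, 1.0, -0.001]
wrist_force: [0.8, -0.3, 0.2]
opening: 0.701
grasp_force: 0.0
```

```bash
python3 see.py b
python3 - <<'E'
from wc import *
from m import rect
plan(.4762,-.2498,.139,78.3)
P,img,(H,S,V)=wcloud(); cv2.imwrite("pics/w4.png",img[:,:,::-1]); x,y,z=P.T
m=(H>22)&(H<33)&(S>140)&(abs(x-.57)<.06)&(abs(y+.25)<.06)&(z>.1)&(z<.113); print("tin",rect(P[m]))
b=(H>100)&(H<125)&(S>120)&(z>.106)&(z<.118)&(x>.45)&(x<.65)&(y>-.36)&(y<-.16)
for mm in (b&(x>.58),b&(x<.58)): print(rect(P[mm]) if mm.sum()>9 else mm.sum())
k=(V<70)&(z>.127)&(z<.14)&(abs(x-.476)<.04)&(abs(y+.25)<.04); print("bar",rect(P[k]) if k.sum()>9 else k.sum())
E
```

```text
t 19.72 pos [ 0.474  -0.2504  0.2299] psi 87.93 q6 -2.24 F [ 0.8 -0.3  0.2] open 0.701 gf 0.0
 shift mm [-97.8   1.6 130. ] turn [-0.11  0.07 -0.07]
side fix (array([ 605.9, -254.5]), array([47.4, 14.3]), 84.5, 80) 0.1089
side jaw (array([ 518.7, -251.8]), array([47. , 11.4]), 90.0, 58) 0.1089
side tin (array([ 568.5, -255.4]), array([57.1, 34.4]), 3.3, 149) 0.1089
top fix (array([ 605.8, -254.5]), array([13.8, 47.8]), 1.5, 104) 0.1094
top jaw (array([ 521.1, -250.1]), array([12.9, 46.4]), 0.5, 100) 0.1094
top tin (array([ 570. , -253.1]), array([54.7, 34.9]), 0.2, 185) 0.1094
t 19.82 pos [ 0.4762 -0.2505  0.2287] psi 87.93 q6 -2.24 F [-0.3  0.4  0.6] open 0.696 gf 0.0
 shift mm [ 0.2  0.8 89.7] turn [-0.06  0.1   9.63]
tin (array([ 569.7, -252.7]), array([35.5, 58.3]), 87.8, 1525)
(array([ 604., -253.]), array([48.2, 13. ]), 88.8, 533)
(array([ 519.3, -250. ]), array([47.7, 13.1]), 87.6, 894)
bar (array([ 473.9, -248.4]), array([14.4, 38.4]), 79.6, 551)
```

View pics/w4.png

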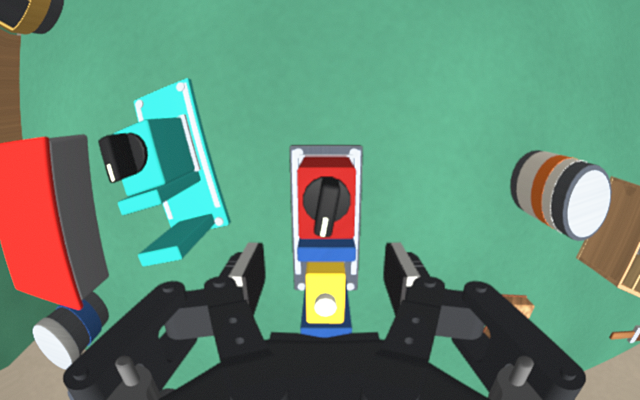

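servo_tool:
  series: "0 0 0.0008 0 0 0 9;0 0 0.0008 0.02 0 0 9;0 0 0.0008 0.05 0 0 9;0 0 0.0008 0.075 0 0 9;0 0 0.0008 0.088 0 0 9;0 0 0.0008 0.088 0 0 9;1 0 0.0008 0.088 0 0 9;1 0 0.0008 0.088 0 0 9;1 0 0.0008 0.088 0 0 9;1 0 0.0008 0.088 0 0 9;1 0 0.0008 0.088 0 0 9"

```text
time_s: 20.78
eef_pos: [0.4773, -0.2495, 0.1411]
eef_rot: [0.001, 0.096, 0.995, -0.0]
wrist_force: [2.7, 3.3, 2.8]
opening: 0.148
grasp_force: 59.9
```

Run:
```python
from h import *
o=ctrl.get_obs();p=o["eef_pos"]; u=np.array([np.cos(-.035),np.sin(-.035)])
t=p[:2]+.010*u
plan(t[0],t[1],p[2],78.9)
```

```text
t 20.78 pos [ 0.4773 -0.2495  0.1411] psi 78.99 q6 -2.08 F [2.7 3.3 2.8] open 0.148 gf 59.9
 shift mm [-9.9  1.6  0. ] turn [-0.02  0.14  0.09]
```

servo_tool:
  series: "1 -0.002 0.0003 0 0 0 0;1 -0.004 0.0006 0 0 0 0;1 -0.006 0.001 0 0 0 0;1 -0.008 0.0013 0 0 0 0;1 -0.01 0.0016 0 0 0 0;1 -0.012 0.0019 0 0 0 0;1 -0.0135 0.0022 0 0 0 0;1 -0.0145 0.0023 0 0 0 0;1 -0.015 0.0024 0 0 0 0;1 -0.0155 0.0025 0 0 0 0;1 -0.0155 0.0025 0 0 0 0;1 -0.0155 0.0025 0 0 0 0"

```text
time_s: 21.78
eef_pos: [0.4918, -0.25, 0.141]
eef_rot: [-0.0, 0.096, 0.995, -0.0]
wrist_force: [-2.9, 3.0, 6.7]
opening: 0.147
grasp_force: 60.5
```

```bash
python3 see.py c
```

```text
t 21.78 pos [ 0.4918 -0.25    0.141 ] psi 79.0 q6 -2.06 F [-2.9  3.   6.7] open 0.147 gf 60.5
 shift mm [-79.2  12.8  41. ] turn [-0.03 -0.02 -9.  ]
side fix (array([ 605.8, -254.8]), array([47.9, 13.4]), 88.6, 81) 0.1114
side jaw 0 0.1114
side tin (array([ 574. , -255.1]), array([48.3, 34.5]), 2.3, 97) 0.1114
top fix (array([ 606.7, -253.9]), array([46.3, 14. ]), 87.9, 104) 0.1097
top jaw (array([ 535. , -250.1]), array([10.6, 46.1]), 0.8, 87) 0.1097
top tin (array([ 569.9, -253.4]), array([34.6, 55. ]), 89.2, 184) 0.1097
```

servo_tool:
  series: "1 -0.0005 0.0001 0 0 0 0;1 -0.001 0.0002 0 0 0 0;1 -0.0015 0.0002 0 0 0 0;1 -0.002 0.0003 0 0 0 0;1 -0.002 0.0003 0 0 0 0;1 -0.002 0.0003 0 0 0 0"

```text
time_s: 22.38
eef_pos: [0.4934, -0.2501, 0.141]
eef_rot: [-0.001, 0.096, 0.995, -0.0]
wrist_force: [-5.4, 4.5, 8.4]
opening: 0.148
grasp_force: 60.7
```

servo_tool:
  series: "1 -0.0005 0.0001 0 0 0 0;1 -0.001 0.0002 0 0 0 0;1 -0.0015 0.0002 0 0 0 0;1 -0.0015 0.0002 0 0 0 0;1 -0.0015 0.0002 0 0 0 0"

```text
time_s: 22.8
eef_pos: [0.4936, -0.2501, 0.141]
eef_rot: [-0.002, 0.096, 0.995, -0.0]
wrist_force: [-11.6, 3.6, 12.7]
opening: 0.152
grasp_force: 61.3
```

servo_tool:
  series: "1 0 0 0 0 0 7;1 0 0 0 0 0 14;1 0 0 0 0 0 21;1 0 0 0 0 0 28;1 0 0 0 0 0 35;1 0 0 0 0 0 42;1 0 0 0 0 0 49;1 0 0 0 0 0 56;1 0 0 0 0 0 63;1 0 0 0 0 0 70;1 0 0 0 0 0 77;1 0 0 0 0 0 79"

```text
time_s: 23.8
eef_pos: [0.4917, -0.2515, 0.1411]
eef_rot: [-0.002, 0.709, 0.705, -0.004]
wrist_force: [-20.2, -1.6, 16.6]
opening: 0.145
grasp_force: 61.9
```

servo_tool:
  series: "1 0 0 0 0 0 0;1 0 0 0 0 0 0;0.2 0 0 0 0 0 0;0 0 0 0 0 0 0;0 0 0 0 0 0 0;0 0 0 0 0 0 0;0 0 0 -0.03 0 0 0;0 0 0 -0.07 0 0 0;0 0.05 0 -0.11 0 0 0;0 0.1 0 -0.13 0 0 0;0 0.14 0 -0.13 0 0 0;0 0.15 0 -0.13 0 0 0"

```text
time_s: 24.8
eef_pos: [0.4961, -0.0989, 0.2719]
eef_rot: [0.002, 0.707, 0.707, 0.001]
wrist_force: [0.8, 0.1, -0.8]
opening: 0.497
grasp_force: 0.0
```

```bash
python3 see.py d;  python3 - <<'E'
from wc import *
from m import rect
for n in ("top","side"):
    c=ctrl.camera(n); P=cloud(c).reshape(-1,3); H,S,V=cv2.cvtColor(c["img"],cv2.COLOR_RGB2HSV).reshape(-1,3).T; x,y,z=P.T
    k=(V<70)&(z>.128)&(z<.14)&(abs(x-.494)<.035)&(abs(y+.25)<.035); print("bar",rect(P[k]) if k.sum()>9 else k.sum())
E
```

```text
t 24.8 pos [ 0.4961 -0.0989  0.2719] psi -0.06 q6 -0.43 F [ 0.8  0.1 -0.8] open 0.497 gf 0.0
 shift mm [-153.4   75.5  172.3] turn [  0.09   0.2  -88.06]
side fix (array([ 607. , -254.8]), array([47.8, 13.7]), 85.1, 71) 0.1093
side jaw (array([ 534.5, -251.7]), array([48.2, 12.7]), 83.7, 79) 0.1093
side tin (array([ 572.7, -253.7]), array([34.9, 51.1]), 89.3, 139) 0.1093
top fix (array([ 606.6, -253.5]), array([48.4, 14. ]), 87.8, 103) 0.1094
top jaw 0 0.1094
top tin (array([ 581.1, -253.6]), array([34.9, 33.8]), 89.2, 102) 0.1094
bar 0
bar (array([ 488.8, -251.9]), array([ 9. , 33.9]), 1.8, 36)
```

View pics/d_top.png

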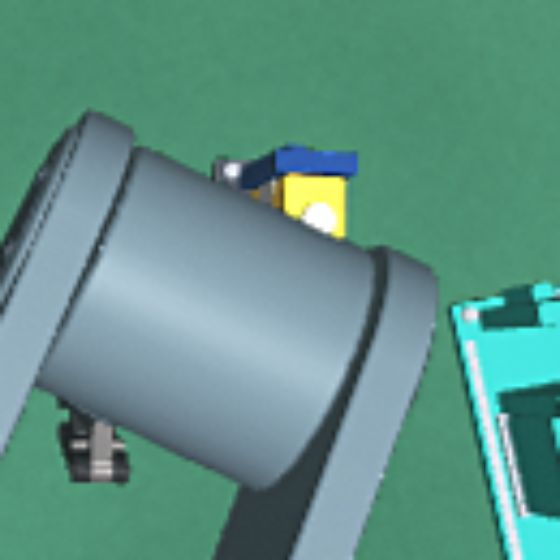

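The arm blocks the top view. I'll move it farther away and check again.

servo_tool:
  series: "0 0.2 0 -0.03 0 0 0;0 0.2 0 -0.03 0 0 0;0 0.2 0 -0.03 0 0 0;0 0.2 0 -0.03 0 0 0;0 0.2 0 -0.03 0 0 0;0 0.2 0 -0.03 0 0 0;0 0.2 0 -0.03 0 0 0;0 0.2 0 -0.03 0 0 0"

```text
time_s: 25.67
eef_pos: [0.4958, 0.0987, 0.2991]
eef_rot: [-0.0, 0.707, 0.707, -0.001]
wrist_force: [0.3, -0.4, -0.3]
opening: 0.497
grasp_force: 0.0
```

```bash
python3 see.py e;  python3 - <<'E'
from wc import *
from m import rect
for n in ("top","side"):
    c=ctrl.camera(n); P=cloud(c).reshape(-1,3); H,S,V=cv2.cvtColor(c["img"],cv2.COLOR_RGB2HSV).reshape(-1,3).T; x,y,z=P.T
    k=(V<70)&(z>.128)&(z<.14)&(abs(x-.494)<.035)&(abs(y+.25)<.035); print("bar",rect(P[k]) if k.sum()>9 else k.sum())
E
```

```text
t 25.67 pos [0.4958 0.0987 0.2991] psi -0.04 q6 -0.04 F [ 0.3 -0.4 -0.3] open 0.497 gf 0.0
 shift mm [-351.1   76.7  199.3] turn [-8.000e-02 -1.000e-02 -8.804e+01]
side fix (array([ 606.2, -254.7]), array([47.6, 14.3]), 87.4, 74) 0.1088
side jaw (array([ 534.4, -251.9]), array([47.4, 12.5]), 82.6, 77) 0.1088
side tin (array([ 572.8, -254.3]), array([34.4, 52. ]), 88.7, 146) 0.1088
top fix (array([ 606. , -254.3]), array([13.3, 47.5]), 0.8, 103) 0.1104
top jaw (array([ 536. , -251.5]), array([49.3, 12. ]), 87.1, 94) 0.1104
top tin (array([ 571.4, -253.4]), array([34.4, 52.7]), 89.3, 187) 0.1104
bar (array([ 492.9, -248.7]), array([12.4, 38.8]), 1.2, 64)
bar (array([ 489.5, -251.7]), array([10.2, 34. ]), 6.1, 40)
```

View pics/e_top.png

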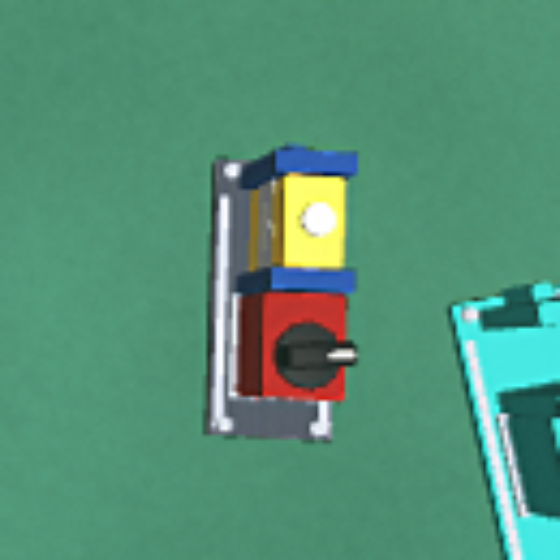

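The final view shows the tin snug between both jaws, with its cap at (319,218), and the knob bar turned across the holder at (330,355), where it started. The arm is clear, so I'm handing in.

```bash
python3 -c "
from bench import ctrl
print(ctrl.hand_in())"
```

```text
the job is handed in; nothing more can be done
None
```

I handed the job in at about 26 s: the yellow tin stands upright on the holder's base, snug between both jaws (measured gap 56–58 mm), with the knob tight at about 1.5 rad; the hand-in gave no verdict, and I did not re-measure the bystanders at the end.

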